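Blow off a seat post and hold it level over the light panel

ROBOT

A 7-joint arm with a two-finger parallel gripper is mounted at the origin on the work surface. World frame = base frame: x ahead of the robot, y to its left, z up, the work surface at z = 0. Lengths are in m, angles in degrees, forces in N, time in s.
With the tool pointing down it reaches from about 0.4 to 0.9 m from the base axis. Payload 5.5 kg.
Tool frame: the origin (TCP) lies on the centre line of the jaws, within the pads' length; the fingertips stand 14 mm ahead of it and the grasp point (between the pads) lies 5 mm behind it; z points along the fingers, y is the line along which they close (so a half turn about z gives the same grasp; the last joint's range is limited). The gripper opens to 85 mm and grips with 20 to 120 N. Pads are 22 mm wide; open, the fingers measure 114 mm over their backs; the gripper's body (76 mm by 85 mm) begins 54 mm behind the grasp point. The pads swing forward as they close: fully open they stand 13 mm farther back than shut.
Start: joints at [-60.837, 28.699, -24.465, 88.831, 12.651, 65.22, -12.049], TCP at [0.158, 0.63, 0.245] pointing down, gripper open.
Joint ranges: [-164.97, 164.97], [-17.58, 116.51], [-87.97, 89.64], [11.32, 138.91], [-80.73, 260.73], [10.89, 115.49], [-147.41, 147.41]. Speed limits (degrees/s): [147.25, 147.25, 180, 180, 180, 180, 180].

INTERFACE

Orientations are given as a 3x3 rotation matrix whose columns are the frame's x, y, z axes.
In Python, from plant import readout, capture, calibration, bot gives the robot as it stands.
- The arm moves only by the shell command python3 -m crank 'ROWS'. ROWS is JSON, a list that holds one entry, the list of rows, each a list of 5 numbers: the gripper's target within -1 to 1 (shut at 1, half-way at 0, fully open at -1), then the shift along the tool's x, y, z normalised to -1 to 1, where 1 is 20 cm, then the turn about the tool's z normalised to -1 to 1, where 1 is 10 degrees. In form: [[[grip, dx, dy, dz, twist], ...]]. A call has 1 to 8 rows; each row shifts and turns the commanded pose from where the row before left it, along the tool's axes as they then stand; what a row does not reach is not made up. A row lasts 1/8 s, in which the tool goes at most 62.5 mm and 10.7 degrees, less where a joint would pass 70% of its speed; a pose out of reach is approached as far as the arm can. A call with a number of a shift or a turn outside -1 to 1 is refused whole. A call with a gripper value outside its range is refused whole. The fingers move at their own pace and stop on an object; the grip force is fixed at half the most. Time passes only in rows, so rows that do not move let the fingers close. It gives the time, the measured TCP pose, the force, the opening and the grip force at its end, in the units of the state.
- readout.observe(): the state, without advancing time (a new reading comes with each control period).
- capture(name): name is "side" or "top"; returns (picture, depth): 400x640x3 uint8, red, green, blue; 400x640 float32, m along the optical axis (not along the pixel's ray), 0 where there is no reading.
- calibration(name): a dict with "fx", "fy", "cx", "cy" (pixels), "pose" (4x4, takes a point from camera to world coordinates). Camera axes: x right, y down, z forward; pixel columns grow to the right and rows downward; lengths in m; the calibration is good to about 2 mm. A picture is of the moment at which its call begins. calibration takes no time and is no camera call.
- bot.hand_in(): hands the job in; it is judged then, once.
The state is a dict: "clock": time; "joints": joint angles; "qd": joint speeds; "tau": joint torques, N m; "tcp_pos": TCP position; "tcp_rot": TCP orientation; "ft_force": force on the tool from outside, world axes, zero at the start; "wrist_torque": the same for the moment, N m; "opening": finger opening in m; "grip_force": force on a finger pad.
Only numpy, scipy, OpenCV 4.12 (cv2) and the standard library are available. Lean on these libraries where they do the work, as an engineer would, in place of code of your own. Each camera call takes 0.05 s, during which the arm holds its last target. There are 200 camera calls.

TASK

Blow the swarf off the seat post while it stands in its sloping nest: squeeze the trigger of the clamped air gun fully home for about half a second and let it spring right back. Then draw the post out of the nest and turn it level, lengthwise along the light panel, and hold its middle about 10 cm above the middle of the panel so that its outline can be inspected. Finish while still holding it there, still and clear of everything, and leave the saddle, washer tray, wrench and screwdriver where they lie.

Things in the scene. Friction and masses are not known exactly. Their poses are not given: they have to be found in the camera images.
- station: blow-off station fixed to the bench: steel base plate 155 x 320 x 10 mm with a sloping tube nest and an air gun clamped on its side, at z 135 mm. Origin on the bench directly below the nest's mouth; z up, x away from the robot at yaw 0, y towards the gun. The gun's head is clamped on a pillar (x -62 to -8 mm, y 185 to 259 mm, up to z 167 mm)
- nest_mouth (a point): centre of the nest's mouth, 88 mm above the bench. The nest is a dark steel tube, 40 mm outside, 28.8 mm bore, 69 mm deep, leaning 45 deg so that its mouth faces up and towards the station's -x
- grip_mid (a point): centre of the gun's black hand grip, station x -122, y 235, z 135 mm, where a hand closes over grip and trigger together. The grip is 26 mm thick (station's y), 24 mm high and runs along -x from the gun's head to x -167 mm, free above and below; a 10 mm copper pipe leaves its butt and goes down at x -204 mm
- trigger_pad (a point): middle of the steel trigger lever (88 x 5 mm, 16 mm high), 60 mm from its pivot, a vertical pin at station x -62, y 217 mm; the lever is on the nozzle side (-y) of the hand grip. Its middle stands 32 mm from the grip's centre line at rest, 18 mm squeezed: grip plus trigger measure about 48 mm over the outsides at rest, 34 mm squeezed
- trigger (a joint): angle of the trigger lever in rad: 0 at rest, 0.24 fully squeezed against its stop; sprung, it needs about 4 N at its middle to start and 10 N to reach the stop, and springs back when let go
- post: short plain steel seat post, a round tube 170 mm long, 25.4 mm in diameter, with a neck of 22 mm over its top 34 mm; 0.15 to 0.31 kg, balanced near its middle. Origin at the centre of its foot, its z along the post towards the neck. It stands loosely at the bottom of the nest, leaning 45 deg towards the station's -x, with 100 mm sticking out
- post_mid (a point): middle of the post, on its axis, 85 mm from its foot
- post_foot (a point): centre of the post's foot, the end that sits at the bottom of the nest
- panel: flat inspection light panel fixed to the bench, white face in an aluminium frame, 280 mm long (its x) x 200 mm wide (its y) x 20 mm high; origin at the middle of its underside
- panel_top (a point): middle of the light panel's white face, 20 mm above the bench
- wrench: bystander: steel open-end wrench, 150 mm long, lying flat
- screwdriver: bystander: screwdriver with an orange handle, 200 mm long, lying flat
- washer_tray: bystander: dark steel tray of washers, 120 x 170 x 45 mm
- saddle: bystander: black bicycle saddle lying upside down, two coil springs and wire frame upwards, about 280 x 180 x 95 mm
- nozzle_tip (a point): tip of the gun's thin nozzle, which runs along the station's y at x -45, z 135 mm; the tip is 100 mm beside the top of the post

How it is judged (in metres and radians):
On the way, in this order (a step that is already met when the one before it is completed fails the run):
1. the trigger is squeezed fully while the post stands in its nest (value of joint trigger above 0.19 rad and distance of post_foot from where it was at the start of the episode below 0.012 m), for 0.3 s.
2. the trigger has been let go, the post still in its nest (value of joint trigger below 0.03 rad and distance of post_foot from where it was at the start of the episode below 0.012 m), for 0.1 s.
3. the post is drawn out of the nest (distance between post_foot and nest_mouth above 0.08 m), for 0.1 s.
At the end, for the whole second after the job is handed in: the trigger is back at rest; the post is held by the fingers alone, level within 12 deg and along the panel's length within 20 deg, its middle within 4 cm (horizontally) of the panel's middle and 6.5 to 14.5 cm above the panel's face, and still (angle between post's own z axis and vertical between 1.35 and 1.79 rad and angle between the z axis of post and the x axis of panel, either way round below 0.35 rad and horizontal distance between post_mid and panel_top below 0.04 m and height (world z) of post_mid between 0.085 and 0.165 m and contact force between post and the fingers above 2 N and contact force between post and station below 0.1 N and contact force between post and panel below 0.1 N and linear speed of post below 0.03 m/s and angular speed of post below 0.3 rad/s and value of joint trigger below 0.03 rad); the arm keeps its last pose, push and grip.
It fails at once if a bystander is disturbed (moved over 2 cm) (distance of any of wrench, screwdriver, washer_tray, saddle from where it was at the start of the episode above 0.02 m).
It also fails if it takes over 51 s, if anything falls off the work surface, if the arm or the gripper's body presses on something with over 40 N, if the wrist force passes 120 N, or if a joint passes its speed limit or range.

## Working session

There is one attempt and no reset: what is moved stays moved. The work goes in short steps, Python scripts to look and compute and a shell command to move; the robot and the scene stay as the last step left them, time stands still between calls to the robot, and variables do not carry over. Pictures are saved under pics/ and viewed, at most 10 in all, crops included, and the job is handed in when it is done.

```bash
ls; mkdir -p pics; cat > h.py <<'E'
import numpy as np, cv2
from plant import readout, capture, calibration, bot
def cloud(d,c):
    v,u=np.mgrid[0:d.shape[0],0:d.shape[1]]
    P=np.stack([(u-c['cx'])/c['fx']*d,(v-c['cy'])/c['fy']*d,d],-1)
    return P@c['pose'][:3,:3].T+c['pose'][:3,3]
E
python3 - <<'E'
from h import *
np.set_printoptions(precision=3,suppress=True)
for n in("top","side"):
    p,d=capture(n);c=calibration(n);c['pose']=np.array(c['pose']);cv2.imwrite(f"pics/{n}0.png",p[:,:,::-1]);np.savez(f"{n}0.npz",p=p,d=d)
    print(n,c)
print(readout.observe())
E
```

```text
pics
top {'fx': 467.7980111992211, 'fy': 467.7980111992211, 'cx': 323.81446446078223, 'cy': 191.08206990670286, 'pose': array([[-0.   , -0.991,  0.137,  0.416],
       [-1.   ,  0.002,  0.011, -0.017],
       [-0.012, -0.137, -0.991,  1.421],
       [ 0.   ,  0.   ,  0.   ,  1.   ]])}
side {'fx': 465.26377348650516, 'fy': 465.26377348650516, 'cx': 319.6491674800957, 'cy': 206.42716210270586, 'pose': array([[ 0.973, -0.136,  0.184,  0.3  ],
       [-0.229, -0.588,  0.775, -1.241],
       [ 0.003, -0.797, -0.604,  1.049],
       [ 0.   ,  0.   ,  0.   ,  1.   ]])}
{'clock': 0.1, 'joints': array([-60.837,  28.75 , -24.456,  88.884,  12.652,  65.221, -12.048]), 'qd': array([ 0.008, -0.124, -0.094, -0.138,  0.039, -0.211, -0.015]), 'tau': array([ -0.011, -57.08 ,  -5.838, -28.175,   0.01 ,   0.006,  -0.   ]), 'tcp_pos': array([0.158, 0.63 , 0.244]), 'tcp_rot': array([[-0.97 ,  0.243, -0.   ],
       [ 0.243,  0.97 , -0.002],
       [ 0.   , -0.002, -1.   ]]), 'ft_force': array([ 0.007, -0.319,  0.151]), 'wrist_torque': array([ 0.005, -0.002, -0.009]), 'grip_force': 0.0, 'opening': 0.08517608642570793}
```

View pics/top0.png

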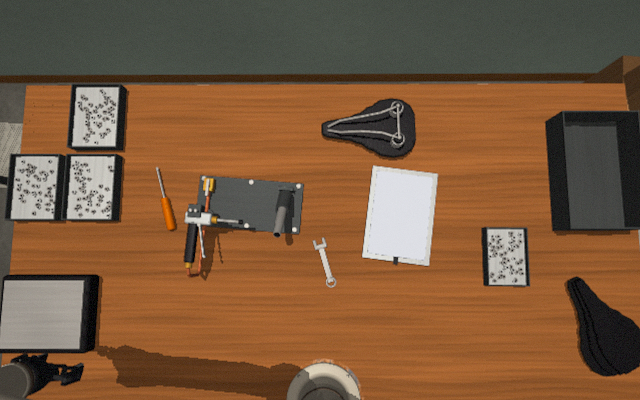

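View pics/side0.png

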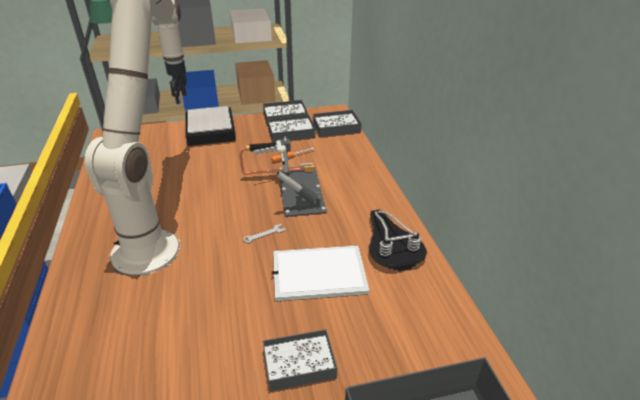

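```bash
cat > m.py <<'E'
from h import *
np.set_printoptions(precision=4,suppress=True)
z=np.load("top0.npz");p,d=z['p'],z['d'];c=calibration("top");c['pose']=np.array(c['pose'])
W=cloud(d,c);hsv=cv2.cvtColor(p,cv2.COLOR_RGB2HSV)
def onplane(uv,h):
    uv=np.atleast_2d(uv);r=np.c_[(uv[:,0]-c['cx'])/c['fx'],(uv[:,1]-c['cy'])/c['fy'],np.ones(len(uv))]@c['pose'][:3,:3].T
    o=c['pose'][:3,3];return o+r*((h-o[2])/r[:,2])[:,None]
def box(m,u0,u1,v0,v1):
    o=np.zeros_like(m);o[v0:v1,u0:u1]=m[v0:v1,u0:u1];return o
# panel
m=box((hsv[...,2]>150)&(hsv[...,1]<60),350,450,155,275).astype(np.uint8)
k=max(cv2.findContours(m,0,1)[0],key=cv2.contourArea)
w=onplane(k[:,0].astype(float),0.02)[:,:2].astype(np.float32);print("panel",cv2.minAreaRect(w*1000))
print("bench z",np.median(W[300:330,400:450,2]), "panel z",np.median(W[200:230,390:410,2]))
# plate
m=box((np.abs(W[...,2]-0.01)<0.006)&(hsv[...,1]<90)&(hsv[...,2]<110),190,312,165,240).astype(np.uint8)
k=max(cv2.findContours(m,0,1)[0],key=cv2.contourArea)
w=onplane(k[:,0].astype(float),0.01)[:,:2].astype(np.float32);print("plate",cv2.minAreaRect(w*1000),cv2.contourArea(k))
print("plate corners",cv2.boxPoints(cv2.minAreaRect(w*1000)))
# grip
m=box((W[...,2]>0.10)&(hsv[...,2]<70),178,212,215,285)
P=W[m];print("grip n",m.sum(),P.min(0),P.max(0),np.median(P,0));print(cv2.minAreaRect((P[:,:2]*1000).astype(np.float32)))
# trigger and everything high
m=box((W[...,2]>0.10)&(hsv[...,2]>=70),195,215,225,285);P=W[m];print("trig n",len(P),P.min(0),P.max(0))
# post/nest
m=box(W[...,2]>0.03,262,308,175,245);P=W[m];print("post",len(P),P.min(0),P.max(0))
for a in np.arange(P[:,0].min(),P[:,0].max(),0.01):
    q=P[(P[:,0]>=a)&(P[:,0]<a+0.01)]
    if len(q)>3: print(np.round(a,3),len(q),"y",q[:,1].min(),q[:,1].max(),q[:,1].mean(),"zmax",q[:,2].max())
E
python3 m.py; python3 - <<'E'
import cv2
p=cv2.imread("pics/top0.png")[150:285,150:345];cv2.imwrite("pics/crop1.png",cv2.resize(p,None,fx=4,fy=4,interpolation=cv2.INTER_CUBIC))
E
```

```text
panel ((538.251953125, -229.72047424316406), (199.50430297851562, 279.56097412109375), 82.55326080322266)
bench z -0.0016311346348173439 panel z 0.018771246600500113
plate ((570.7645874023438, 217.4180908203125), (299.89971923828125, 153.35922241210938), 85.13807678222656) 3495.0
plate corners [[481.6519  74.5067]
 [634.4593  61.5088]
 [659.8773 360.3295]
 [507.0699 373.3274]]
grip n 402 [ 0.3631 -0.0172  0.1077] [0.5266 0.3773 1.4211] [0.4519 0.3586 0.1448]
((467.4001770019531, 187.89675903320312), (157.89251708984375, 392.3307189941406), 7.850310802459717)
trig n 111 [ 0.4126 -0.0172  0.1277] [0.5    0.3437 1.4211]
post 580 [ 0.416  -0.0172  0.0361] [0.619  0.1384 1.4211]
0.416 15 y -0.017213103129354347 -0.017213103129354347 -0.017213103129354347 zmax 1.4211042669028429
0.466 26 y 0.11522502793197834 0.13434008543144396 0.12484279644785098 zmax 0.16524244556004675
0.476 32 y 0.1142399177410158 0.13513244787544246 0.12339697097734224 zmax 0.16898473257677216
0.486 27 y 0.11246740023977769 0.13340109066639924 0.12263782589800715 zmax 0.16255335394494685
0.496 35 y 0.1106172966290601
[... 508 characters left out ...]
90601677 zmax 0.10510617978423364
0.556 46 y 0.0991867717796363 0.13588263200198036 0.11606182394548747 zmax 0.10162006815996705
0.566 41 y 0.09751701089827536 0.13411449405159823 0.11457544788964241 zmax 0.09317304251623693
0.576 38 y 0.09762324269785944 0.13711827716793437 0.11415877353991605 zmax 0.0835058213095119
0.586 43 y 0.09605963644325255 0.13442714246399512 0.11353037234160322 zmax 0.07632400857702737
0.596 34 y 0.09650213498687354 0.1313952421772698 0.11442282088992485 zmax 0.061519186434742634
0.606 50 y 0.09239579548295046 0.1345853577411884 0.11214568851699841 zmax 0.05846604750330364
0.616 12 y 0.1021344279986326 0.13476763082689697 0.1182584122128092 zmax 0.05463790391711054
```

View pics/crop1.png

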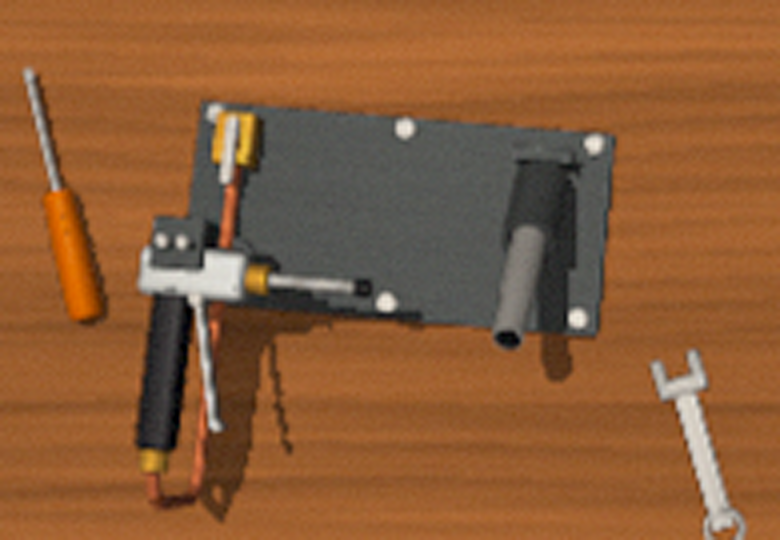

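```bash
cat >> m.py <<'E'
print("=====")
yaw=np.radians(-4.86);X=np.array([np.cos(yaw),np.sin(yaw)]);Y=np.array([-X[1],X[0]])
O=np.array([0.545,0.1185])
W[...,2]+=0.0015
S=np.dstack([(W[...,:2]-O)@X,(W[...,:2]-O)@Y,W[...,2]]);ok=d>0
m=box(ok&(S[...,2]>0.138)&(hsv[...,2]<70)&(S[...,0]<-0.08),178,212,215,285)
P=S[m];print("grip",len(P),P.min(0),P.max(0),np.median(P,0))
m=box(ok&(S[...,2]>0.125)&(hsv[...,2]>=70)&(S[...,0]<-0.075),192,215,225,285);P=S[m];print("trig",len(P),P.min(0),P.max(0));print(np.polyfit(P[:,0],P[:,1],1))
m=box(ok&(S[...,2]>0.03),262,308,175,245);P=S[m]
for a,b,off in((-.075,-.05,.0156),(-.04,-.008,.018),(.01,.06,.0283)):
    q=P[(P[:,0]>a)&(P[:,0]<b)];q=q[np.abs(q[:,1]-np.median(q[:,1]))<0.006]
    print(a,b,len(q),"y",q[:,1].mean(),"mouth dx by ridge",np.percentile(q[:,0]+q[:,2],60)-0.088-off)
E
python3 m.py | sed -n '/=====/,$p'
```

```text
=====
grip 283 [-0.1657  0.2219  0.1382] [-0.08    0.2474  0.1546] [-0.1229  0.2331  0.1467]
trig 91 [-0.1657  0.1913  0.1274] [-0.0765  0.2305  0.1507]
[0.2282 0.2318]
-0.075 -0.05 41 y -0.0007248664228643415 mouth dx by ridge -0.0035133952941973044
-0.04 -0.008 48 y -0.0013676288603520152 mouth dx by ridge -0.0028398813330471583
0.01 0.06 64 y -0.0016104700252290139 mouth dx by ridge -0.0001237593308837312
```

```bash
python3 -m crank '[[[-1,0,0,0,-0.5],[-1,0,0,0,-0.42],[-1,-0.2,-0.16,0,0],[-1,-0.2,-0.16,0,0],[-1,-0.2,-0.16,0,0],[-1,-0.2,-0.16,0,0],[-1,0,0,0,0]]]'
cat > st.py <<'E'
from h import *
np.set_printoptions(precision=4,suppress=True)
yaw=np.radians(-4.86);X=np.array([np.cos(yaw),np.sin(yaw)]);Y=np.array([-X[1],X[0]]);O=np.array([0.5445,0.1175])
s=readout.observe();R=np.array(s['tcp_rot']);t=np.array(s['tcp_pos'])
print("t",s['clock'],"station",(t[:2]-O)@X,(t[:2]-O)@Y,t[2],"yaw of tool y",np.degrees(np.arctan2(-R[0,1],R[1,1])),"tilt",R[2],"F",s['ft_force'],s['opening'],s['grip_force'],s['joints'])
def to(xs,ys,z):
    w=np.r_[O+xs*X+ys*Y,z]-t;print("rows total to",(xs,ys,z),R.T@w/0.2)
E
python3 -c "
from st import *
to(-.122,.231,.2)"
```

```text
clock: 0.98
tcp_pos: [0.3116, 0.485, 0.2446]
tcp_rot: [[-0.996, 0.094, 0.002], [0.094, 0.996, -0.003], [-0.002, -0.003, -1.0]]
ft_force: [-0.1, 0.5, -0.2]
opening: 0.0853
grip_force: 0.0
t 0.975 station -0.26323927143962883 0.34643895683272363 0.24461757986853574 yaw of tool y -5.37844344821421 tilt [-0.002  -0.0031 -1.    ] F [-0.0611  0.4644 -0.1844] 0.08529470692384108 0.0 [-40.6872  21.1734 -24.397   99.6959   9.9808  61.3682  16.1701]
rows total to (-0.122, 0.231, 0.2) [-0.7109 -0.5701  0.2263]
```

```bash
python3 -m crank '[[[-1,-0.19,-0.15,0,-0.05],[-1,-0.19,-0.15,0,0],[-1,-0.19,-0.15,0,0],[-1,-0.14,-0.12,0.05,0],[-1,0,0,0.17,0],[-1,0,0,0,0]]]'
python3 -c "
from st import *
to(-.122,.231,.13)"
```

```text
clock: 1.72
tcp_pos: [0.4372, 0.3634, 0.1987]
tcp_rot: [[-0.997, 0.076, -0.005], [0.076, 0.997, -0.003], [0.005, -0.004, -1.0]]
ft_force: [-0.4, 0.8, -0.7]
opening: 0.0854
grip_force: 0.0
t 1.725 station -0.12777414024577194 0.23596195242217846 0.19867268794382717 yaw of tool y -4.358770175021698 tilt [ 0.0049 -0.0037 -1.    ] F [-0.3675  0.824  -0.694 ] 0.08544603323151459 0.0 [-26.1999  22.9691 -20.3553 103.21     9.3481  55.8224  35.2506]
rows total to (-0.122, 0.231, 0.13) [-0.0304 -0.0238  0.3433]
```

```bash
python3 -m crank '[[[-1,-0.03,-0.024,0,0.05],[-1,0,0,0.1,0],[-1,0,0,0.1,0],[-1,0,0,0.1,0],[-1,0,0,0.04,0],[-1,0,0,0,0]]]'
python3 -c "
from st import *
to(-.122,.231,.13)
p,d=capture('side');cv2.imwrite('pics/s1.png',cv2.resize(p[110:230,200:350,::-1],None,fx=4,fy=4,interpolation=cv2.INTER_CUBIC))"
```

```text
clock: 2.48
tcp_pos: [0.4449, 0.3598, 0.1338]
tcp_rot: [[-0.996, 0.084, 0.0], [0.084, 0.996, 0.0], [-0.0, 0.0, -1.0]]
ft_force: [0.1, 0.3, 0.5]
opening: 0.0855
grip_force: 0.0
t 2.475 station -0.11972675725551638 0.23297176433767552 0.13383275256324367 yaw of tool y -4.846784617673159 tilt [-0.0003  0.0004 -1.    ] F [0.1338 0.266  0.4769] 0.08551056137856843 0.0 [-26.7927  27.8367 -18.8932 105.7156  11.6792  48.3062  33.698 ]
rows total to (-0.122, 0.231, 0.13) [ 0.0114 -0.0099  0.0192]
```

View pics/s1.png

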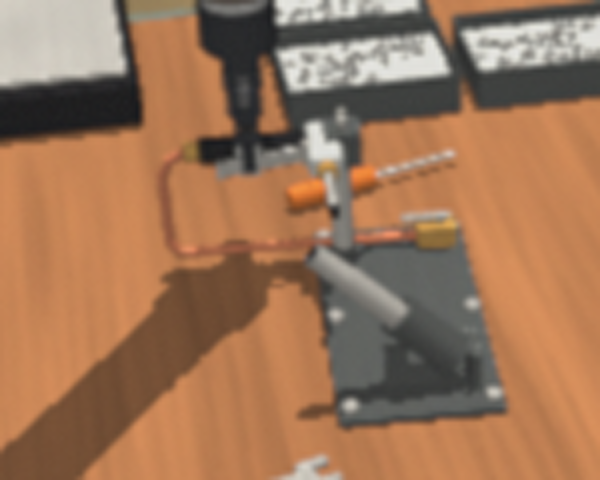

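The picture shows the fingers straddling the grip and trigger at crop pixel (245,150), about mid-grip. Now I squeeze.

```bash
python3 -m crank '[[[-1,0.01,-0.01,0.015,0],[1,0,0,0,0],[1,0,0,0,0],[1,0,0,0,0],[1,0,0,0,0],[1,0,0,0,0],[1,0,0,0,0]]]'
python3 -c "
from st import *"
```

```text
clock: 3.4
tcp_pos: [0.443, 0.3588, 0.1311]
tcp_rot: [[-0.996, 0.085, 0.001], [0.085, 0.996, 0.002], [-0.001, 0.002, -1.0]]
ft_force: [-0.7, 2.8, 5.4]
opening: 0.0319
grip_force: 65.7
t 3.4 station -0.12153062654396878 0.2318594053456069 0.13109480027470172 yaw of tool y -4.871427412649399 tilt [-0.001   0.0024 -1.    ] F [-0.7455  2.8452  5.4193] 0.03187125785113766 65.673086643219 [-26.7818  27.8218 -18.8946 106.1975  11.7231  47.7293  33.5809]
```

```bash
python3 -m crank '[[[1,0,0,0,0],[1,0,0,0,0],[-1,0,0,0,0],[-1,0,0,0,0],[-1,0,0,0,0],[-1,0,0,0,0],[-1,0,0,0,0],[-1,0,0,0,0]]]' | grep -E 'open|grip|tcp_pos'
python3 -m crank '[[[-1,0,0,-0.1,0],[-1,0,0,-0.2,0],[-1,0,0,-0.2,0],[-1,0,0,-0.15,0],[-1,0,0,0,0]]]' | grep -E 'clock|force'
python3 -c "
from st import *
to(-.0318,0,.25)
p,d=capture('top');hsv=cv2.cvtColor(p,cv2.COLOR_RGB2HSV);cv2.imwrite('pics/t1.png',p[:,:,::-1])
c=calibration('side');c['pose']=np.array(c['pose']);p,d=capture('side');cv2.imwrite('pics/s2.png',cv2.resize(p[110:230,200:350,::-1],None,fx=4,fy=4,interpolation=cv2.INTER_CUBIC))"
```

```text
tcp_pos: [0.4426, 0.3576, 0.1303]
opening: 0.0853
grip_force: 0.0
clock: 5.03
ft_force: [-0.1, 0.3, -0.5]
grip_force: 0.0
t 5.025 station -0.12063045144071907 0.23190249207016278 0.2633032787673553 yaw of tool y -4.874949098559309 tilt [-0.0043  0.0039 -1.    ] F [-0.1012  0.3466 -0.4827] 0.08569396744997716 0.0 [-24.7456  18.799  -20.9205  99.7949   7.5061  62.4355  37.0341]
rows total to (-0.0318, 0, 0.25) [-0.4442 -1.1596  0.0639]
```

View pics/s2.png

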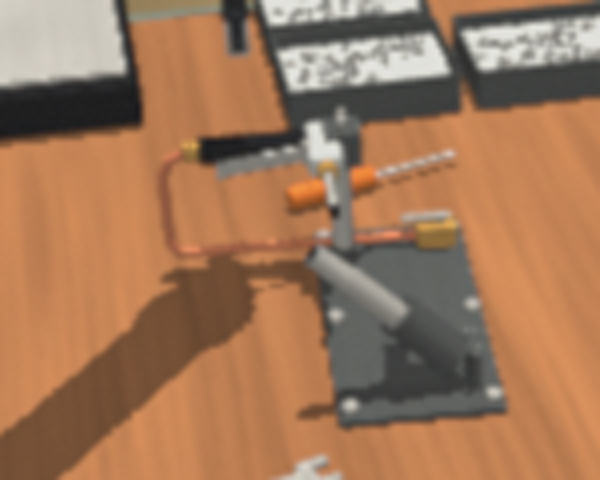

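The trigger lever (crop 260,160) is back at rest, and the post (360,285) hasn't moved. Next, over to the post.

```bash
python3 -m crank '[[[-1,-0.08,-0.2,0,0],[-1,-0.09,-0.24,0,0],[-1,-0.09,-0.24,0,0],[-1,-0.09,-0.24,0,0],[-1,-0.09,-0.24,0.06,0],[-1,0,0,0,0],[-1,0,0,0,0]]]' | grep -E 'clock|force'
python3 -c "
from st import *
to(-.0318,0,.117)"
```

```text
clock: 6.0
ft_force: [0.6, 1.0, -0.5]
grip_force: 0.0
t 6.0 station -0.03469600484768774 -0.0014990119305852072 0.24704845749201007 yaw of tool y -4.904041656993022 tilt [ 0.0025 -0.0001 -1.    ] F [ 0.6307  0.993  -0.4852] 0.08537474039677433 0.0 [ -4.0878  14.5313 -13.9755 107.0418   3.9928  59.0366  65.3981]
rows total to (-0.0318, 0, 0.117) [-0.0161  0.0076  0.6502]
```

```bash
python3 -m crank '[[[-1,-0.016,0.007,0.1,0],[-1,0,0,0.2,0],[-1,0,0,0.15,0],[-1,0,0,0.1,0],[-1,0,0,0.1,0],[-1,0,0,0,0],[-1,0,0,0,0]]]' | grep -E 'clock|force'
python3 -c "
from st import *
to(-.0318,0,.117)
p,d=capture('side');cv2.imwrite('pics/s3.png',cv2.resize(p[110:230,200:350,::-1],None,fx=4,fy=4,interpolation=cv2.INTER_CUBIC))"
```

```text
clock: 6.88
ft_force: [0.7, 0.9, -0.3]
grip_force: 0.0
t 6.875 station -0.03067486504376554 0.0010937250509107156 0.11879096997233748 yaw of tool y -4.781719517349699 tilt [-0.0003  0.0007 -1.    ] F [ 0.727   0.9028 -0.2898] 0.08523361184002191 0.0 [ -5.7277  24.6574 -12.7087 112.5681   7.6152  43.5312  62.3742]
rows total to (-0.0318, 0, 0.117) [ 0.0056 -0.0055  0.0089]
```

View pics/s3.png

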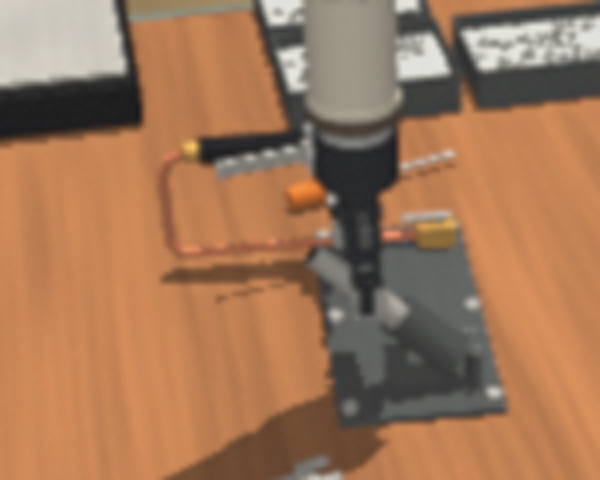

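The fingers straddle the post at crop (368,290), between the mouth (395,320) and the neck (325,262). I'll close them and draw the post out along its axis.

```bash
python3 -m crank '[[[-1,0,-0.006,0.005,0],[1,0,0,0,0],[1,0,0,0,0],[1,0,0,0,0],[1,0,0,0,0],[1,0,0,0,0],[1,0,0,0,0],[1,0,0,0,0]]]' | grep -E 'clock|force|open|tcp_pos'
python3 -m crank '[[[1,0.05,0,-0.05,0],[1,0.05,0,-0.05,0],[1,0.1,0,-0.1,0],[1,0,0,0,0]]]' | grep -E 'clock|force|open|tcp_pos'
python3 -c "
from st import *"
```

```text
clock: 7.92
tcp_pos: [0.5138, 0.1192, 0.1175]
ft_force: [-2.8, 2.8, 3.9]
opening: 0.0235
grip_force: 59.0
clock: 8.43
tcp_pos: [0.4729, 0.1219, 0.1586]
ft_force: [-0.7, -0.5, -1.6]
opening: 0.0236
grip_force: 59.0
t 8.425 station -0.07169724146527166 -0.0016715240422253714 0.15860039169021742 yaw of tool y -4.852011744759637 tilt [-0.0009 -0.0005 -1.    ] F [-0.7095 -0.4626 -1.5883] 0.02356591208560899 58.98274637773284 [ -5.6011  17.6519 -13.9883 116.4479   5.8626  46.5032  62.1533]
```

```bash
python3 -m crank '[[[1,0.1,0,-0.1,0],[1,0.1,0,-0.1,0],[1,0.05,0,-0.1,0],[1,0,0,-0.15,0],[1,0,0,-0.15,0],[1,0,0,-0.15,0],[1,0,0,0,0]]]' | grep -E 'clock|force|open|tcp_pos'
python3 - <<'E'
from st import *
to(-.1,0,.28)
for n in('side','top'):
    p,d=capture(n);cv2.imwrite(f'pics/{n}4.png',p[:,:,::-1])
    if n=='side':cv2.imwrite('pics/s4.png',cv2.resize(p[60:260,180:430,::-1],None,fx=3,fy=3,interpolation=cv2.INTER_CUBIC))
E
```

```text
clock: 9.3
tcp_pos: [0.4254, 0.1261, 0.3088]
ft_force: [0.8, 0.4, -2.1]
opening: 0.0238
grip_force: 59.1
t 9.3 station -0.11940415019728866 -0.0015025369012962465 0.308789579161776 yaw of tool y -4.940479446984253 tilt [-0.0035  0.0007 -1.    ] F [ 0.8128  0.3567 -2.0687] 0.023751684573123225 59.06460336744203 [ -4.8502   2.1552 -15.5112 112.7709   0.6889  64.9533  64.419 ]
rows total to (-0.1, 0, 0.28) [-0.0965  0.0075  0.1443]
```

View pics/s4.png

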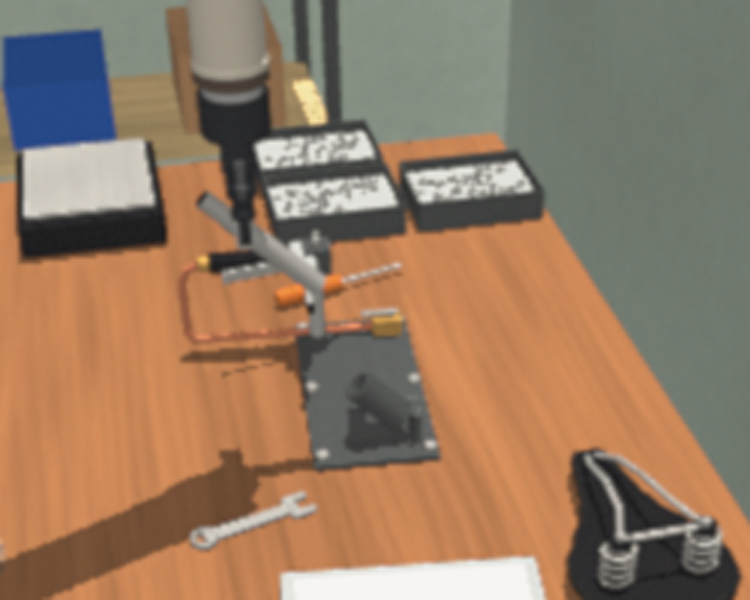

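```bash
cat >> st.py <<'E'
PX=np.array([np.cos(np.radians(-7.45)),np.sin(np.radians(-7.45))]);PY=np.array([-PX[1],PX[0]]);PC=np.array([.5383,-.2297])
print("panel frame",(t[:2]-PC)@PX,(t[:2]-PC)@PY,t[2])
def top(a,b,z):
    w=np.r_[PC+a*PX+b*PY,z]-t;print("rows total to panel",(a,b,z),R.T@w/0.2)
E
python3 -m crank '[[[1,0,0,0,0.25],[1,-0.05,-0.15,0,0],[1,-0.08,-0.22,0,0],[1,-0.08,-0.22,0,0],[1,-0.08,-0.22,0.1,0],[1,-0.08,-0.22,0.1,0],[1,-0.08,-0.22,0.1,0],[1,0,0,0,0]]]' | grep -E 'clock|force|open|tcp_pos'
python3 -c "
from st import *
top(.005,0,.13)"
```

```text
clock: 10.4
tcp_pos: [0.4786, -0.1372, 0.2434]
ft_force: [-0.3, 0.5, -0.8]
opening: 0.0236
grip_force: 59.2
t 10.4 station -0.04404978637176198 -0.2594101290370583 0.24344636495207175 yaw of tool y -7.788484502172923 tilt [ 0.007  -0.0014 -1.    ] F [-0.2532  0.5277 -0.8077] 0.023600448404277916 59.16870569504681 [ 13.1397  11.7186  -0.3537 110.8026   0.2218  57.8736  94.8858]
panel frame -0.07115301651555232 0.08393728667775008 0.24344636495207175
rows total to panel (0.005, 0, 0.13) [-0.3872 -0.4166  0.5651]
```

```bash
python3 -m crank '[[[1,-0.13,-0.14,0,0],[1,-0.13,-0.14,0.05,0],[1,-0.12,-0.13,0.1,0],[1,0,0,0.15,0],[1,0,0,0.15,0],[1,0,0,0.1,0],[1,0,0,0,0],[1,0,0,0,0]]]' | grep -E 'clock|force|open|tcp_pos'
python3 -c "
from st import *
top(.005,0,.107)"
```

```text
clock: 11.4
tcp_pos: [0.5463, -0.2237, 0.1375]
ft_force: [0.4, 0.3, -0.7]
opening: 0.0237
grip_force: 59.3
t 11.4 station 0.030709210430571506 -0.3398030022595113 0.1374641577925206 yaw of tool y -7.3466920501219395 tilt [ 0.0002  0.0002 -1.    ] F [ 0.3795  0.3261 -0.7318] 0.02372119402365673 59.270670209953096 [ 18.3932  27.8646   1.6398 103.5204  -1.0353  48.6415 103.1806]
panel frame 0.007162456010613402 0.007004793991914867 0.1374641577925206
rows total to panel (0.005, 0, 0.107) [ 0.0108 -0.035   0.1523]
```

Lower until the foot touches, then start rolling the post over along the arc.

```bash
python3 -m crank '[[[1,0.01,-0.035,0.08,0],[1,0,0,0.05,0],[1,0,0,0.025,0],[1,0,0,0.02,0],[1,0,0,0,0]]]' | grep -E 'clock|force|open|tcp_pos'
python3 -m crank '[[[1,0.035,0,0.035,0],[1,0.035,0,0.035,0],[1,0.025,0,0.04,0],[1,0.025,0,0.04,0],[1,0,0,0,0]]]' | grep -E 'clock|force|open|tcp_pos'
python3 - <<'E'
from st import *
p,d=capture('side');cv2.imwrite('pics/s5.png',cv2.resize(p[160:330,220:430,::-1],None,fx=3,fy=3,interpolation=cv2.INTER_CUBIC))
E
```

```text
clock: 12.02
tcp_pos: [0.5436, -0.2312, 0.1035]
ft_force: [-3.9, 0.9, 8.8]
opening: 0.0234
grip_force: 59.2
clock: 12.65
tcp_pos: [0.5194, -0.228, 0.0726]
ft_force: [-3.5, 0.1, 5.1]
opening: 0.0233
grip_force: 58.9
t 12.65 station 0.0042724566536158845 -0.3463746507703341 0.07259760100121389 yaw of tool y -7.4048865860924025 tilt [-0.0002 -0.0001 -1.    ] F [-3.5106  0.1101  5.133 ] 0.023267826736369818 58.89602780342102 [ 19.792   31.4199   1.5138 108.572   -1.2243  40.0088 104.6167]
panel frame -0.018950328059225745 -0.0007547821907855712 0.07259760100121389
```

View pics/s5.png

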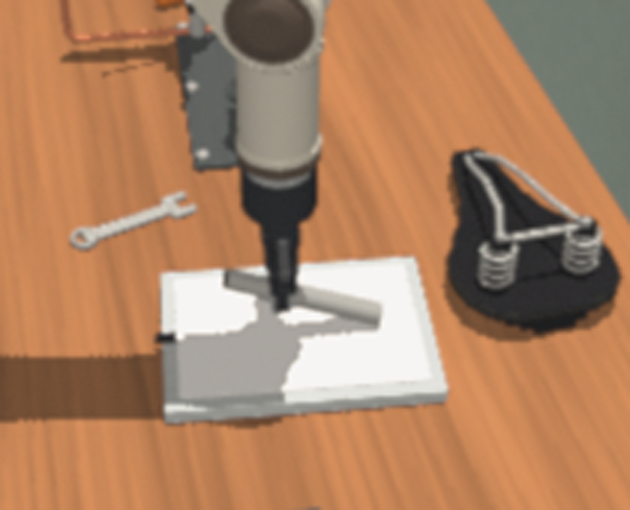

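It works: the post has rolled to about 22°, with the foot (crop 380,315) resting on the panel. I'll continue to nearly level, checking the force.

```bash
python3 -m crank '[[[1,0.02,0,0.04,0],[1,0.02,0,0.04,0],[1,0.015,0,0.04,0],[1,0.01,0,0.025,0],[1,0,0,0,0],[1,0,0,0,0]]]' | grep -E 'clock|force|open|tcp_pos'
python3 -c "
from st import *
top(-.029,0,.12)"
```

```text
clock: 13.45
tcp_pos: [0.5066, -0.2261, 0.0433]
ft_force: [1.0, 0.3, 1.7]
opening: 0.0235
grip_force: 58.6
t 13.45 station -0.00864563413668985 -0.34553782483842777 0.04329050585906005 yaw of tool y -7.374609125226773 tilt [ 0.0002  0.0001 -1.    ] F [0.9872 0.2945 1.7073] 0.023497659799606874 58.63469570875168 [ 20.1891  33.2842   1.3684 110.7597  -1.285   35.9813 104.9985]
panel frame -0.03189303767783859 -0.0005025619791469101 0.04329050585906005
rows total to panel (-0.029, 0, 0.12) [-0.0144  0.0025 -0.3835]
```

Lift to about 10 cm above the face (axis z ≈ 0.12) and measure.

```bash
python3 -m crank '[[[1,0,0,-0.07,0],[1,-0.01,0,-0.1,0],[1,0,0,-0.1,0],[1,0,0,-0.08,0],[1,0,0,-0.03,0],[1,0,0,0,0],[1,0,0,0,0],[1,0,0,0,0]]]' | grep -E 'clock|force|open|tcp_pos'
python3 - <<'E'
from st import *
p,d=capture('side');c=calibration('side');c['pose']=np.array(c['pose'])
cv2.imwrite('pics/s6.png',cv2.resize(p[160:330,220:430,::-1],None,fx=3,fy=3,interpolation=cv2.INTER_CUBIC))
W=cloud(d,c);hsv=cv2.cvtColor(p,cv2.COLOR_RGB2HSV)
a=(W[...,:2]-PC)@PX;b=(W[...,:2]-PC)@PY
m=(d>0)&(abs(b)<.03)&(W[...,2]>.085)&(W[...,2]<.15)&(abs(a)<.15)
for lo in np.arange(-.14,.12,.015):
    q=m&(a>=lo)&(a<lo+.015)
    if q.sum()>2: print(round(lo,3),q.sum(),"z",np.percentile(W[q][:,2],[5,95]),"b",b[q].min(),b[q].max())
E
```

```text
clock: 14.45
tcp_pos: [0.508, -0.2262, 0.1185]
ft_force: [-0.5, 0.4, -1.4]
opening: 0.023
grip_force: 58.9
t 14.45 station -0.007229301272781128 -0.34554631516570466 0.11854171258111465 yaw of tool y -7.380782841430117 tilt [ 0.0015  0.0003 -1.    ] F [-0.5253  0.4151 -1.4322] 0.023005255008613622 58.882171511650085 [ 19.8868  26.4984   1.6808 108.9819  -1.0661  44.62   104.7703]
panel frame -0.03047776797144104 -0.0004470414856467468 0.11854171258111465
-0.095 19 z [0.1212 0.1377] b -0.015554821733980465 0.0043595248385817995
-0.08 36 z [0.1223 0.1386] b -0.014509382899229779 0.0040141376124976855
-0.065 36 z [0.1189 0.135 ] b -0.014056044445042661 0.004793135235458643
-0.05 41 z [0.1109 0.149 ] b -0.02488108775322278 0.007013393968156596
-0.035 33 z [0.1047 0.1351] b -0.02936824572584467 -0.015746710109756912
-0.02 31 z [0.1129 0.1288] b -0.01909580339822454 0.004751829231165684
-0.005 43 z [0.1084 0.129 ] b -0.01679428565680697 0.006419395533596518
0.01 45 z [0.1032 0.1267] b -0.01438096455443044 0.005564753828088742
0.025 44 z [0.1063 0.1256] b -0.016125191175732603 0.010546101883919773
0.04 40 z [0.1037 0.122 ] b -0.017552292525668412 0.0012128008343553485
0.055 39 z [0.1027 0.1197] b -0.01701251906637438 0.003419335274589472
0.07 33 z [0.1016 0.1171] b -0.016419065068780166 0.007280762967230451
```

View pics/s6.png

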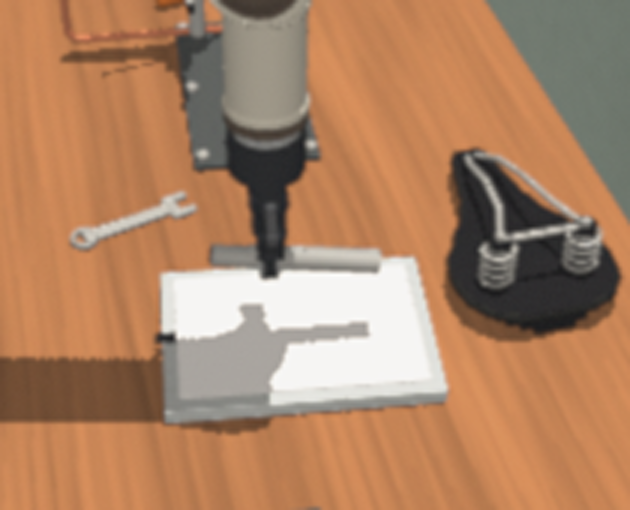

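The picture shows the post held nearly level (about 7.5°, from crop 215,252 to 380,262). Its middle is about 3 mm from the panel's middle, with its axis about 9 cm above the face. Wait a moment for stillness and hand in.

```bash
python3 -m crank '[[[1,0,0,0,0],[1,0,0,0,0],[1,0,0,0,0],[1,0,0,0,0]]]' | grep -E 'clock|force|tcp_pos'
python3 -c "
from plant import bot
print(bot.hand_in())"
```

```text
clock: 15.0
tcp_pos: [0.5085, -0.2264, 0.1193]
ft_force: [0.4, -1.7, -1.4]
grip_force: 58.9
the job is handed in; nothing more can be done
None
```

I squeezed and released the air gun trigger, drew the post out of the nest, and handed in at 15.0 s with it held still above the panel, about 7.5° off level, about 9 cm above the face and about 3 mm off centre; the result wasn't reported back.

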